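Lock the blue filter cap on the chromatograph bench

ROBOT

A 7-joint arm with a two-finger parallel gripper is mounted at the origin on the work surface. World frame = base frame: x ahead of the robot, y to its left, z up, the work surface at z = 0. Lengths are in mm, angles in rad, forces in N, time in s.
With the tool pointing down it reaches from about 350 to 900 mm from the base axis. Payload 19.9 kg.
Tool frame: the origin (TCP) lies between the finger pads; the fingertips stand 8 mm ahead of it and the grasp point (between the pads) lies 11 mm behind it; z points along the fingers, y is the line along which they close (so a half turn about z gives the same grasp; the last joint's range is limited). The gripper opens to 85 mm and grips with 20 to 120 N. Pads are 22 mm wide; open, the fingers measure 114 mm over their backs; the gripper's body (76 mm by 85 mm) begins 54 mm behind the grasp point. The pads swing forward as they close: fully open they stand 13 mm farther back than shut.
Start: joints at [1.177, 0.417, -0.01, 1.614, 0.005, 1.111, -0.053], TCP at [215.362, -586.704, 239.26] pointing down, gripper open.
Joint ranges: [-2.81, 2.81], [-0.39, 2.02], [-1.27, 1.25], [0.06, 2.57], [-1.19, 4.33], [0.19, 2], [-2.82, 2.82]. Speed limits (rad/s): [1.89, 1.89, 2.39, 2.39, 3.01, 3.01, 3.01].

INTERFACE

Orientations are given as a unit quaternion [x, y, z, w].
In Python, from rig import ctrl, cam, job gives the robot as it stands (ctrl), with the cameras (cam) and the job (job).
- The arm moves only by the shell command python3 jog.py 'ROWS' [OPENING]. ROWS is a JSON object whose key "ticks" holds a list of rows, 1 to 5 of them, each of 6 numbers: dx, dy, dz in parts of the range, where 1.0 means 600 mm, then a rotation vector rx, ry, rz in parts of the range, where 1.0 means pi rad; each row shifts and turns the commanded pose from where the row before left it, along the tool's axes as they then stand; what a row does not reach is not made up. A row lasts 1/8 s, in which the tool goes at most 62.5 mm and 0.188 rad, less where a joint would pass 70% of its speed; a pose out of reach is approached as far as the arm can. OPENING is the finger opening in mm, set as the command begins (- or left out keeps the last). The fingers move at their own pace and stop on an object; the grip force is fixed at half the most. Time passes only in rows, so rows that do not move let the fingers close. It prints the time, the measured TCP pose, the force, the opening and the grip force at its end. A shift or turn number past 1, either way, is cut back to 1. Input that does not fit is refused with a message, and nothing moves.
- ctrl.sense(): the state, without advancing time (a new reading comes with each control period).
- cam.grab_frame(name): name is "scene" or "top" or "wrist"; returns the picture (480x640x3 uint8, red, green, blue); there is no depth.
- cam.get_calibration(name): a dict with "mtx" (3x3 intrinsics, pixels), "world_to_cam" (4x4, takes a point from world to camera coordinates). Camera axes: x right, y down, z forward; pixel columns grow to the right and rows downward; lengths in mm; the calibration is good to about 2 mm. A picture is of the moment at which its call begins: read the wrist's pose just before it. get_calibration takes no time and is no camera call; for the wrist camera it gives the pose at the moment of the call.
- job.sign_off(): hands the job in; it is judged then, once.
The state is a dict: "time_s": time; "q": joint angles; "qd": joint speeds; "tau": joint torques, N m; "eef_pos": TCP position; "eef_rot": TCP orientation; "wrist_force": force on the tool from outside, world axes, zero at the start; "moment": the same for the moment, N m; "grip_width": finger opening in mm; "grasp_force": force on a finger pad.
Only numpy, scipy, OpenCV 4.12 (cv2) and the standard library are available. Lean on these libraries where they do the work, as an engineer would, in place of code of your own. Each camera call takes 0.05 s, during which the arm holds its last target. There are 200 camera calls.

TASK

The blue filter cap has been set into its blue-footed housing but not locked. Take it by its wing handle, push it down against the spring, turn it a quarter turn clockwise (seen from above) and let it go, so that the spring seats its lugs up in the locking notches. Leave the white cap as it is.

Things in the scene. Friction and masses are not known exactly. Their poses are not given: they have to be found in the camera images.
- blue_cap: Loose blue cap, 120 g: round plug 60 mm across, 30 high; on it a wing handle 56 long (cap x), 16 thick (y), 50 tall, top 80 mm above the origin. Two steel lugs 10 wide stick out along +x and -x, tips 49 mm from the axis. Origin: centre of the plug's underside, z up. Starts level, origin 56 mm above the bench, lugs in the entry slots (x within 3 degrees of the housing's x). Locked: 5 mm lower.
- blue_housing: Steel barrel, 84 mm outside, 68 inside, rim 80 mm high, on a round blue foot 104 mm across, fixed to the bench. Origin: on its axis at bench height, z up. Entry slots, open at the rim, on its +x and -x sides; locking notches (black marks) at +y and -y. The plug has 4 mm play all round; lugs 6 mm either way in the slots. A lug springs up if turned 72 degrees or more; a stop ends the turn near 100.
- blue_housing_plunger (a joint): Spring plunger under the blue cap, in m pushed down: 0 at the start, grows as the cap goes down, with the same travel. Upward push 4 N at 0, plus 0.5 N per mm. From 0.012 on the lugs pass under the rim and the cap can turn, clockwise from above only (yaw falls); it bottoms at 0.020; 0.016 (12 N) is a good depth. About 0.005 when locked.
- white_cap: White cap of the same form and size, origin alike, standing unlocked at the same height in a second housing with a white foot, at least 0.2 m from the blue one, to its left or right. It waits for a new filter: not to be moved.

How it is judged (in metres and radians):
On the way:
1. the blue cap is pushed down at least 9 mm into its housing, against the spring, before it is turned (z of blue_cap in the frame of blue_housing below 0.047 m and angle between the x axis of blue_cap and the x axis of blue_housing, either way round below 0.5 rad), for 0.05 s.
At the end, for the whole second after the job is handed in: Blue cap locked: lugs at the notches (within 23 degrees), origin 48 to 53.5 mm above the housing origin (sprung back to 5 mm below its start), within 10 mm of the axis, upright within 7 degrees, at rest; white cap within 10 mm of its start (angle between the x axis of blue_cap and the y axis of blue_housing, either way round below 0.4 rad and z of blue_cap in the frame of blue_housing between 0.048 and 0.0535 m and horizontal distance between blue_cap and blue_housing below 0.01 m and angle between blue_cap's own z axis and vertical below 0.12 rad and linear speed of blue_cap below 0.02 m/s and distance of white_cap from where it was at the start of the episode below 0.01 m); the robot touches nothing.
It fails at once if the white cap is moved by more than 10 mm (distance of white_cap from where it was at the start of the episode above 0.01 m).
It also fails if it takes over 40 s, if anything falls off the work surface, if the arm or the gripper's body presses on something with over 40 N, if the wrist force passes 120 N, or if a joint passes its speed limit or range.

## Working session

There is one attempt and no reset: what is moved stays moved. The work goes in short steps, Python scripts to look and compute and a shell command to move; the robot and the scene stay as the last step left them, time stands still between calls to the robot, and variables do not carry over. Pictures are saved under pics/ and viewed, at most 10 in all, crops included, and the job is handed in when it is done.

```bash
mkdir -p pics; ls; python3 - <<'E'
from rig import ctrl, cam, job
import cv2,numpy as np
s=ctrl.sense();print(s['eef_pos'],s['eef_rot'],s['time_s'],s['wrist_force'])
a=[]
for n in("scene","top"):
    f=cam.grab_frame(n);np.save(f'pics/{n}.npy',f);a.append(f);c=cam.get_calibration(n);print(n,c['mtx'],c['world_to_cam'])
cv2.imwrite('pics/scene0.png',a[0][:,:,::-1]);cv2.imwrite('pics/top0.png',a[1][:,:,::-1])
E
```

```text
jog.py
pics
rig.py
[ 215.23135528 -586.41099514  238.64513806] [ 9.84569689e-01  1.74991855e-01 -1.52274102e-04 -5.95867789e-04] 0.0 [-0.02491559  1.16161763  0.17444273]
scene [[451.26414266   0.         314.61786961]
 [  0.         451.26414266 244.62825822]
 [  0.           0.           1.        ]] [[ 1.08643269e-01  9.93986374e-01 -1.37013845e-02 -4.76697440e+01]
 [ 6.96520845e-01 -8.59496293e-02 -7.12370250e-01 -3.43478878e+02]
 [-7.09263951e-01  6.78509330e-02 -7.01670078e-01  1.11209109e+03]
 [ 0.00000000e+00  0.00000000e+00  0.00000000e+00  1.00000000e+00]]
top [[434.30484018   0.         319.61820368]
 [  0.         434.30484018 242.37591965]
 [  0.           0.           1.        ]] [[ 2.71478774e-02 -9.99631170e-01 -7.18895734e-04 -1.00744521e+01]
 [-9.90163876e-01 -2.67920081e-02 -1.37323291e-01  5.40315082e+02]
 [ 1.37253381e-01  4.43986045e-03 -9.90526020e-01  6.46922535e+02]
 [ 0.00000000e+00  0.00000000e+00  0.00000000e+00  1.00000000e+00]]
```

View pics/scene0.png

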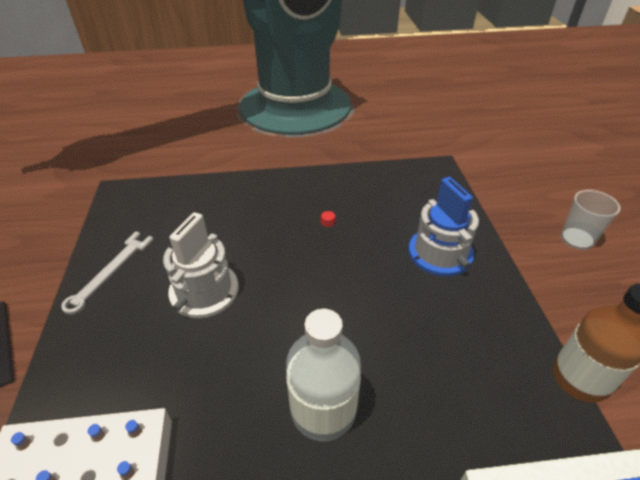

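View pics/top0.png

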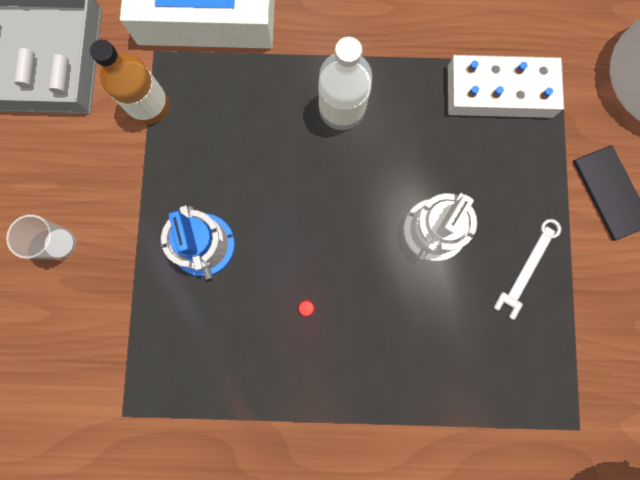

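The scene view shows the blue cap's handle at about (455,200), its foot at (442,250), and the white cap at (195,250). In the top view the blue handle is at (182,232) with its foot at (205,243), and the white cap is at (447,225). I'll enlarge both blue regions.

```bash
python3 - <<'E'
import cv2,numpy as np
s=np.load('pics/scene.npy');t=np.load('pics/top.npy')
a=cv2.resize(s[170:275,400:485],None,fx=4.6,fy=4.6,interpolation=cv2.INTER_CUBIC)
b=cv2.resize(t[195:285,150:245],None,fx=4.2,fy=4.2,interpolation=cv2.INTER_CUBIC)
o=np.zeros((490,800,3),np.uint8);o[:a.shape[0],:a.shape[1]]=a[:490];o[:b.shape[0],395:395+b.shape[1]]=b
cv2.imwrite('pics/crop.png',o[:,:,::-1])
E
```

```text
(no output)
```

View pics/crop.png

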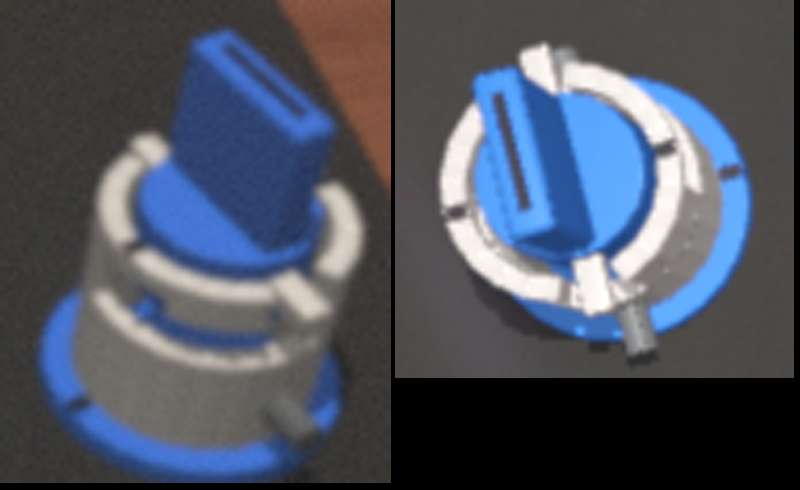

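The crop shows the handle's top with its dark slot. Slot ends are at crop (222,45)-(305,118) in the scene view and (498,95)-(525,208) in the top view. The rim's black notch marks are at (458,212) and (665,147). I'll triangulate these points.

```bash
cat > h.py <<'E'
from rig import ctrl, cam, job
import cv2,numpy as np
def P(n):
    c=cam.get_calibration(n);return np.array(c['mtx'])@np.array(c['world_to_cam'])[:3]
def tri(p1,a,p2,b):
    X=cv2.triangulatePoints(p1,p2,np.array(a,float).reshape(2,1),np.array(b,float).reshape(2,1)).ravel();return X[:3]/X[3]
def plane(p,a,z):
    A=np.array([p[0]-a[0]*p[2],p[1]-a[1]*p[2]]);r=np.linalg.solve(A[:,:2],-A[:,2]*z-A[:,3]);return np.array([*r,z])
E
python3 - <<'E'
from h import *
np.set_printoptions(precision=1,suppress=True)
S=P('scene');T=P('top')
sc=lambda u,v:(400+u/4.6-.4,170+v/4.6-.4); tp=lambda u,v:(150+(u-395)/4.2-.4,195+v/4.2-.4)
e1=tri(S,sc(222,45),T,tp(498,95));e2=tri(S,sc(305,118),T,tp(525,208))
f1=tri(S,sc(305,118),T,tp(498,95))
print('slot',e1,e2,(e1+e2)/2,'yaw',np.degrees(np.arctan2(*(e1-e2)[1::-1])))
c=tri(S,sc(264,85),T,tp(514,155));print('top centre',c)
a=plane(T,tp(458,212),80);b=plane(T,tp(665,147),80)
print('notch',a,b,(a+b)/2,np.linalg.norm(a-b),np.degrees(np.arctan2(*(b-a)[1::-1])))
# foot and handle corners
k=[plane(T,tp(*q),136) for q in((475,82),(517,68),(552,228),(512,243))];print(np.array(k),np.mean(k,0))
s=ctrl.sense();print(s['time_s'],s['eef_pos'],s['q'])
from scipy.spatial.transform import Rotation as R
print(R.from_quat(s['eef_rot']).as_matrix())
E
```

```text
slot [549.  183.9 161.5] [526.1 210.6 108.5] [537.6 197.3 135. ] yaw -49.37741981472581
top centre [536.9 197.3 133.4]
notch [524.3 232.9  80. ] [549.3 161.6  80. ] [536.8 197.2  80. ] 75.57160449067149 -70.61882075025372
[[559.9 210.2 136. ]
 [564.9 196.9 136. ]
 [513.1 182.  136. ]
 [507.9 194.5 136. ]] [536.4 195.9 136. ]
0.1 [ 215.2 -586.4  238.7] [ 1.2  0.4 -0.   1.6  0.   1.1 -0.1]
[[ 0.9  0.3 -0. ]
 [ 0.3 -0.9  0. ]
 [-0.  -0.  -1. ]]
```

Swapping the slot ends makes them agree. The handle centre is about (537,197), its top is about 134 high (expected 136), and it lies at a yaw of about 17°, with the housing x at 19°. I'll grasp it with tool x at 197° so that joint 7 ends near zero after the clockwise turn. First I translate.

Careful with the scale: shifts go in shares of 600 mm and turns go in shares of pi rad. That gives: -41.5 mm / 600 = -0.0692, 38 mm / 600 = 0.0633.

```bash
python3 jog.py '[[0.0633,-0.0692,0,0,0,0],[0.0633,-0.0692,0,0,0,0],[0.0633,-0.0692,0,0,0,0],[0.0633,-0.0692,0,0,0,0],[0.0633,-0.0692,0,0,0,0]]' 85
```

```text
refused: ROWS must be an object with the rows under "ticks". Nothing was moved.
```

Wrong form. The message asks for an object with the rows under "ticks", so I'll send the same numbers that way.

```bash
python3 jog.py '{"ticks":[[0.0633,-0.0692,0,0,0,0],[0.0633,-0.0692,0,0,0,0],[0.0633,-0.0692,0,0,0,0],[0.0633,-0.0692,0,0,0,0],[0.0633,-0.0692,0,0,0,0]]}' 85; python3 jog.py '{"ticks":[[0.0633,-0.0692,0,0,0,0],[0.0633,-0.0692,0,0,0,0],[0.0633,-0.0692,0,0,0,0],[0.0633,-0.0692,0,0,0,0],[0.0633,-0.0692,0,0,0,0]]}'; python3 jog.py '{"ticks":[[0.0633,-0.0692,0,0,0,0],[0.0633,-0.0692,0,0,0,0],[0.0633,-0.0692,0,0,0,0],[0.0633,-0.0692,0,0,0,0],[0,0,0,0,0,0]]}'; python3 -c "
from rig import ctrl, cam, job;print(ctrl.sense()['q'])"
```

```text
time_s: 0.72
eef_pos: [322.6, -324.6, 239.2]
eef_rot: [0.985, 0.175, -0.0, -0.0]
wrist_force: [0.8, -0.3, -0.1]
grip_width: 85.1
grasp_force: 0.0
time_s: 1.35
eef_pos: [429.4, -64.5, 239.4]
eef_rot: [0.985, 0.175, 0.0, 0.0]
wrist_force: [0.3, -0.5, 1.6]
grip_width: 85.0
grasp_force: 0.0
time_s: 1.98
eef_pos: [514.6, 146.1, 238.8]
eef_rot: [0.984, 0.178, -0.0, -0.001]
wrist_force: [-0.6, -1.7, -0.5]
grip_width: 85.0
grasp_force: 0.0
[ 0.15751367  0.30719877 -0.58821621  1.82269646  0.19007119  1.06864149
 -1.71493071]
```

To row units: -0.185 rad / 3.1416 = -0.0589.

```bash
R='x'; python3 jog.py '{"ticks":[[0,0,0,0,0,-0.0589],[0,0,0,0,0,-0.0589],[0,0,0,0,0,-0.0589],[0,0,0,0,0,-0.0589],[0,0,0,0,0,-0.0589]]}'|head -3; python3 jog.py '{"ticks":[[0,0,0,0,0,-0.0589],[0,0,0,0,0,-0.0589],[0,0,0,0,0,-0.0589],[0,0,0,0,0,-0.0589],[0,0,0,0,0,-0.0589]]}'|head -3;python3 jog.py '{"ticks":[[0,0,0,0,0,-0.0589],[0,0,0,0,0,-0.0589],[0,0,0,0,0,-0.0589],[0,0,0,0,0,-0.0589],[0,0,0,0,0,-0.0589]]}'|head -3;python3 jog.py '{"ticks":[[0,0,0,0,0,-0.0589],[0,0,0,0,0,-0.0382],[0,0,0,0,0,0]]}'; python3 - <<'E'
from h import *
s=ctrl.sense();print(s['q'],s['eef_pos'],s['eef_rot'])
np.save('pics/Pw1.npy',P('wrist'));f=cam.grab_frame('wrist');np.save('pics/w1.npy',f);cv2.imwrite('pics/w1.png',f[:,:,::-1])
E
```

```text
time_s: 2.6
eef_pos: [514.3, 141.2, 239.0]
eef_rot: [0.801, 0.598, -0.0, 0.0]
time_s: 3.22
eef_pos: [514.4, 141.1, 239.1]
eef_rot: [0.45, 0.893, -0.0, -0.0]
time_s: 3.85
eef_pos: [514.4, 141.1, 239.0]
eef_rot: [0.005, 1.0, -0.0, -0.0]
time_s: 4.22
eef_pos: [514.4, 141.3, 238.9]
eef_rot: [-0.144, 0.99, -0.0, -0.0]
wrist_force: [0.6, 0.4, 0.2]
grip_width: 85.2
grasp_force: 0.0
[ 0.59107475  0.51270869 -1.1976926   1.81456646  0.51708551  1.17754442
  1.08711411] [514.44819433 141.25661139 238.93126757] [-1.43906147e-01  9.89591261e-01 -6.31898796e-05 -3.91072775e-04]
```

View pics/w1.png

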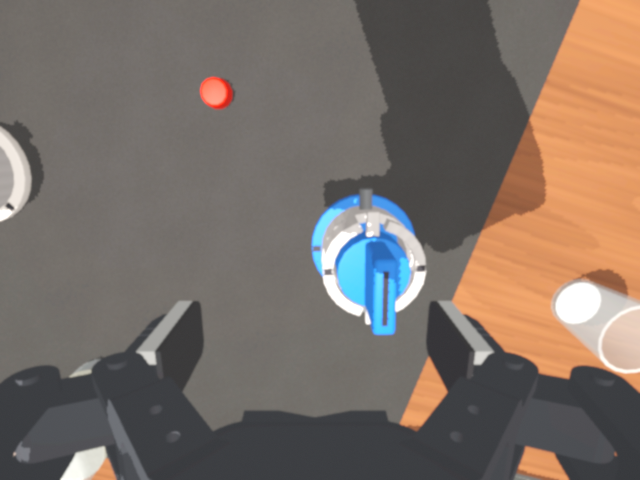

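The wrist view shows the handle top with its dark slot at about (385,272)-(385,325), and the rim notches at (328,271) and (420,268). I'll measure the slot and the notches.

```bash
python3 - <<'E'
from h import *
np.set_printoptions(precision=2,suppress=True)
W=np.load('pics/Pw1.npy');T=P('top');S=P('scene');f=np.load('pics/w1.npy')
m=(f[255:345,376:396].max(2)<90).astype(np.uint8)
n,l,st,c=cv2.connectedComponentsWithStats(m)
i=1+np.argmax(st[1:,4]);print(st[i],c[i]+[376,255])
y,x=np.nonzero(l==i);r=cv2.minAreaRect(np.c_[x+376,y+255].astype(np.float32));print(r)
bp=cv2.boxPoints(r);bp=bp[np.argsort(bp[:,1])];u1,u2=bp[:2].mean(0),bp[2:].mean(0)
sc=lambda u,v:(400+u/4.6-.4,170+v/4.6-.4); tp=lambda u,v:(150+(u-395)/4.2-.4,195+v/4.2-.4)
print('tri', tri(W,r[0],T,tp(511.5,151.5)),tri(W,r[0],S,sc(263,82)))
a,b=plane(W,u1,136),plane(W,u2,136);d=b-a;print(a,b,(a+b)/2,'yaw',np.degrees(np.arctan2(d[1],d[0])))
a,b=plane(W,(328,271),80),plane(W,(420,268),80);d=b-a;print('notch',(a+b)/2,np.linalg.norm(d),np.degrees(np.arctan2(d[1],d[0])))
E
```

```text
[ 9 18  2  5 10] [385.5 275. ]
((385.5, 275.0), (4.0, 1.0), 90.0)
tri [552.39 227.43  34.45] [525.21 200.14 124.83]
[519.11 191.76 136.  ] [521.79 192.71 136.  ] [520.45 192.24 136.  ] yaw 19.45251012070672
notch [535.32 198.24  80.  ] 75.36870066371718 108.55978468165186
```

```bash
python3 - <<'E'
from h import *
np.set_printoptions(precision=2,suppress=True)
W=np.load('pics/Pw1.npy');T=P('top');S=P('scene');f=np.load('pics/w1.npy')
m=(f[268:332,380:392,2]<130).astype(np.uint8)
n,l,st,c=cv2.connectedComponentsWithStats(m);i=1+np.argmax(st[1:,4]);print(st[i])
y,x=np.nonzero(l==i);p=np.c_[x+380,y+268].astype(np.float32);r=cv2.minAreaRect(p);print(r)
bp=cv2.boxPoints(r);bp=bp[np.argsort(bp[:,1])];u1,u2=bp[:2].mean(0),bp[2:].mean(0)
sc=lambda u,v:(400+u/4.6-.4,170+v/4.6-.4); tp=lambda u,v:(150+(u-395)/4.2-.4,195+v/4.2-.4)
print('tri', tri(W,r[0],T,tp(511.5,151.5)),tri(W,r[0],S,sc(263,82)))
a,b=plane(W,u1,136),plane(W,u2,136);d=b-a;print(a,b,(a+b)/2,'yaw',np.degrees(np.arctan2(d[1],d[0])))
a,b=[plane(W,q,136) for q in((385,275),(385,334))];print((a+b)/2,np.linalg.norm(a-b))
E
```

```text
[  4   4   4  52 118]
((385.5, 297.5), (51.0, 3.0), 90.0)
tri [538.93 200.1  126.98] [536.25 197.79 134.22]
[518.45 191.53 136.  ] [553.7  203.98 136.  ] [536.07 197.75 136.  ] yaw 19.4525101207056
[541.16 199.19 136.  ] 43.71477825803081
```

To row units: 23 mm / 600 = 0.0383, -19.5 mm / 600 = -0.0325, -0.035 rad / 3.1416 = -0.0111.

```bash
python3 jog.py '{"ticks":[[0,0,0,0,0,-0.0111],[-0.0325,0.0383,0,0,0,0],[-0.0325,0.0383,0,0,0,0],[0,0,0,0,0,0],[0,0,0,0,0,0]]}'; python3 -c "
from rig import ctrl, cam, job;s=ctrl.sense();print(s['q'],s['eef_pos'])"
```

```text
time_s: 4.9
eef_pos: [536.7, 197.8, 239.1]
eef_rot: [-0.162, 0.987, -0.0, -0.0]
wrist_force: [0.2, -0.4, 0.2]
grip_width: 84.9
grasp_force: 0.0
[ 0.42767909  0.57603523 -1.14966177  1.72270962  0.55865535  1.2169232
  1.02987258] [536.65452138 197.77925324 239.13675142]
```

To row units: 40 mm / 600 = 0.0667, 17 mm / 600 = 0.0283.

```bash
python3 jog.py '{"ticks":[[0,0,0.0667,0,0,0],[0,0,0.0667,0,0,0],[0,0,0.0667,0,0,0],[0,0,0.0283,0,0,0],[0,0,0,0,0,0]]}'; python3 - <<'E'
from h import *
print(ctrl.sense()['q'])
a=[cam.grab_frame('wrist'),cam.grab_frame('scene')]
o=np.hstack([cv2.resize(a[0],(400,300)),cv2.resize(a[1][130:310,340:580],(400,300))]);cv2.imwrite('pics/g1.png',o[:,:,::-1])
E
```

```text
time_s: 5.52
eef_pos: [536.7, 197.7, 102.2]
eef_rot: [-0.162, 0.987, 0.0, -0.0]
wrist_force: [0.2, -0.5, 0.6]
grip_width: 85.2
grasp_force: 0.0
[ 0.32715416  0.72762319 -1.00452555  1.83287458  0.72792355  1.00319459
  0.90982141]
```

View pics/g1.png

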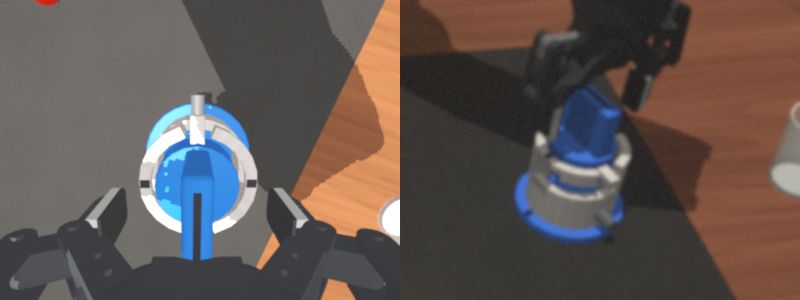

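The handle is centred between the open fingers at wrist x≈198 of 400 and is aligned with the pads. I'll close on it.

```bash
python3 jog.py '{"ticks":[[0,0,0,0,0,0],[0,0,0,0,0,0],[0,0,0,0,0,0],[0,0,0,0,0,0],[0,0,0,0,0,0]]}' 8; python3 jog.py '{"ticks":[[0,0,0,0,0,0],[0,0,0,0,0,0],[0,0,0,0,0,0]]}'
```

```text
time_s: 6.25
eef_pos: [536.9, 198.1, 102.4]
eef_rot: [-0.162, 0.987, -0.0, 0.0]
wrist_force: [-0.2, -1.0, 2.1]
grip_width: 15.1
grasp_force: 60.6
time_s: 6.62
eef_pos: [536.9, 198.1, 102.3]
eef_rot: [-0.162, 0.987, 0.0, 0.0]
wrist_force: [0.9, -1.3, 2.5]
grip_width: 15.2
grasp_force: 60.7
```

Gripped at 15 mm. Now I push down 16 mm.

To row units: 4 mm / 600 = 0.0067.

```bash
python3 jog.py '{"ticks":[[0,0,0.0067,0,0,0],[0,0,0.0067,0,0,0],[0,0,0.0067,0,0,0],[0,0,0.0067,0,0,0],[0,0,0,0,0,0]]}'; python3 jog.py '{"ticks":[[0,0,0,0,0,0],[0,0,0,0,0,0]]}'
```

```text
time_s: 7.25
eef_pos: [537.0, 198.1, 86.2]
eef_rot: [-0.162, 0.987, -0.0, 0.0]
wrist_force: [-0.8, -3.2, 10.8]
grip_width: 15.6
grasp_force: 61.9
time_s: 7.5
eef_pos: [537.0, 198.2, 86.4]
eef_rot: [-0.162, 0.987, -0.0, 0.0]
wrist_force: [-1.2, -1.4, 10.6]
grip_width: 15.2
grasp_force: 61.9
```

The force is about 10.6 N, so the plunger is at roughly 14–16 mm. I'll add 1 mm and turn clockwise halfway.

To row units: 1 mm / 600 = 0.0017, 0.15 rad / 3.1416 = 0.0477.

```bash
python3 jog.py '{"ticks":[[0,0,0.0017,0,0,0],[0,0,0,0,0,0.0318],[0,0,0,0,0,0.0477],[0,0,0,0,0,0.0477],[0,0,0,0,0,0.0477]]}'; python3 -c "
from rig import ctrl, cam, job;s=ctrl.sense();print(s['q'],s['moment'])"
```

```text
time_s: 8.12
eef_pos: [537.2, 198.5, 85.6]
eef_rot: [0.114, 0.993, 0.0, 0.0]
wrist_force: [0.3, 0.1, 10.4]
grip_width: 15.3
grasp_force: 61.9
[ 0.24127173  0.68951385 -0.8695229   1.84259584  0.65532635  0.92307246
  0.40864758] [-0.09756358  0.11886569  0.07968677]
```

To row units: 0.15 rad / 3.1416 = 0.0477.

```bash
python3 jog.py '{"ticks":[[0,0,0,0,0,0.0477],[0,0,0,0,0,0.0477],[0,0,0,0,0,0.0477],[0,0,0,0,0,0.0477],[0,0,0,0,0,0.0477]]}'; python3 jog.py '{"ticks":[[0,0,0,0,0,0.0477],[0,0,0,0,0,0.0382],[0,0,0,0,0,0],[0,0,0,0,0,0]]}';  python3 -c "
from rig import ctrl, cam, job;s=ctrl.sense();print(s['q'],s['moment'])"
```

```text
time_s: 8.75
eef_pos: [537.3, 198.5, 85.7]
eef_rot: [0.47, 0.882, 0.001, 0.0]
wrist_force: [-0.4, -0.7, 11.0]
grip_width: 15.3
grasp_force: 61.9
time_s: 9.25
eef_pos: [537.3, 198.5, 85.7]
eef_rot: [0.583, 0.813, 0.001, 0.0]
wrist_force: [0.5, -0.1, 10.6]
grip_width: 15.4
grasp_force: 62.0
[ 0.08594509  0.60450642 -0.64351919  1.84729099  0.47307935  0.84605368
 -0.4674988 ] [-0.03483049  0.03386822 -0.1283083 ]
```

The cap is at 90° with the force steady. I'll ease up so the lugs seat gently, then check the force.

To row units: -4 mm / 600 = -0.0067, -3 mm / 600 = -0.005.

```bash
python3 jog.py '{"ticks":[[0,0,-0.0067,0,0,0],[0,0,-0.005,0,0,0],[0,0,-0.0033,0,0,0],[0,0,0,0,0,0]]}'; python3 jog.py '{"ticks":[[0,0,0,0,0,0],[0,0,0,0,0,0],[0,0,0,0,0,0],[0,0,0,0,0,0],[0,0,0,0,0,0]]}' 85; python3 - <<'E'
from h import *
a=[cam.grab_frame('wrist'),cam.grab_frame('scene')]
o=np.hstack([cv2.resize(a[0],(400,300)),cv2.resize(a[1][130:310,340:580],(400,300))]);cv2.imwrite('pics/g2.png',o[:,:,::-1])
E
```

```text
time_s: 9.75
eef_pos: [537.3, 198.5, 94.6]
eef_rot: [0.583, 0.813, 0.001, 0.0]
wrist_force: [1.2, 1.6, 6.3]
grip_width: 15.4
grasp_force: 61.4
time_s: 10.38
eef_pos: [536.8, 198.1, 94.3]
eef_rot: [0.583, 0.812, -0.0, -0.0]
wrist_force: [0.0, -0.6, -0.6]
grip_width: 85.5
grasp_force: 0.0
```

View pics/g2.png

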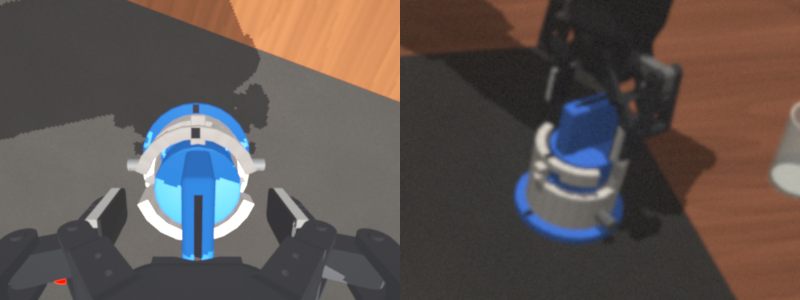

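The handle now lines up with the black notch marks (wrist view, x≈196 of 400) and the fingers are open. I'll retract and measure the result.

To row units: -40 mm / 600 = -0.0667, -30 mm / 600 = -0.05.

```bash
python3 jog.py '{"ticks":[[0,0,-0.05,0,0,0],[0,0,-0.0667,0,0,0],[0,0,-0.0667,0,0,0],[0,0,-0.0667,0,0,0],[0,0,0,0,0,0]]}'; python3 jog.py '{"ticks":[[-0.0833,0,-0.0333,0,0,0],[-0.0833,0,0,0,0,0],[-0.0833,0,0,0,0,0],[0,0,0,0,0,0],[0,0,0,0,0,0]]}'; python3 - <<'E'
from h import *
np.save('pics/Pw2.npy',P('wrist'));w=cam.grab_frame('wrist');s=cam.grab_frame('scene');t=cam.grab_frame('top')
for n,f in(('w2',w),('s2',s),('t2',t)):np.save(f'pics/{n}.npy',f)
a=cv2.resize(s[170:275,400:485],None,fx=4.6,fy=4.6,interpolation=cv2.INTER_CUBIC)
o=np.zeros((490,800,3),np.uint8);o[:a.shape[0],:a.shape[1]]=a[:490];b=cv2.resize(t[195:285,150:245],None,fx=4.2,fy=4.2,interpolation=cv2.INTER_CUBIC);o[:b.shape[0],395:395+b.shape[1]]=b
cv2.imwrite('pics/c2.png',o[:,:,::-1])
T0=np.load('pics/top.npy')[180:270,395:485].astype(int);print('white diff',np.abs(t[180:270,395:485].astype(int)-T0).mean())
E
```

```text
time_s: 11.1
eef_pos: [537.9, 198.7, 247.1]
eef_rot: [0.583, 0.812, 0.002, 0.002]
wrist_force: [0.2, 0.6, -0.6]
grip_width: 85.1
grasp_force: 0.0
time_s: 11.72
eef_pos: [584.5, 56.5, 263.7]
eef_rot: [0.583, 0.813, -0.0, -0.0]
wrist_force: [-0.4, 0.5, -0.4]
grip_width: 85.2
grasp_force: 0.0
white diff 57.425102880658436
```

View pics/c2.png

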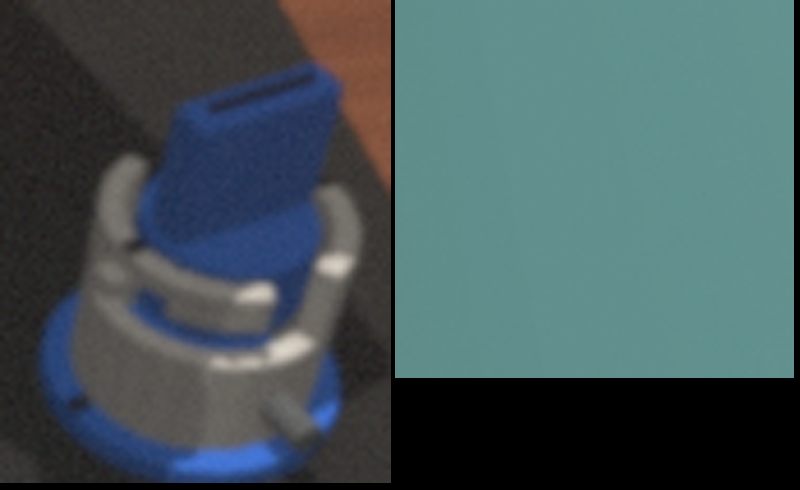

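The scene crop shows the cap turned a quarter, with the lug (grey, (112,272)) under the notch mark (130,245) and the slot ends at (212,108) and (312,75). The arm blocks the top view. I'll check the height using the wrist view.

```bash
python3 - <<'E'
from h import *
W=np.load('pics/Pw2.npy');w=np.load('pics/w2.npy')
q=W@[536.8,198,131,1];q=q[:2]/q[2];print(q)
x,y=(int(v) for v in q);x0=max(0,x-60);y0=max(0,y-60);print(x0,y0)
cv2.imwrite('pics/w2c.png',cv2.resize(w[y0:y0+120,x0:x0+120],None,fx=4,fy=4,interpolation=cv2.INTER_CUBIC)[:,:,::-1])
E
```

```text
[315.27328911   1.35876185]
255 0
```

View pics/w2c.png

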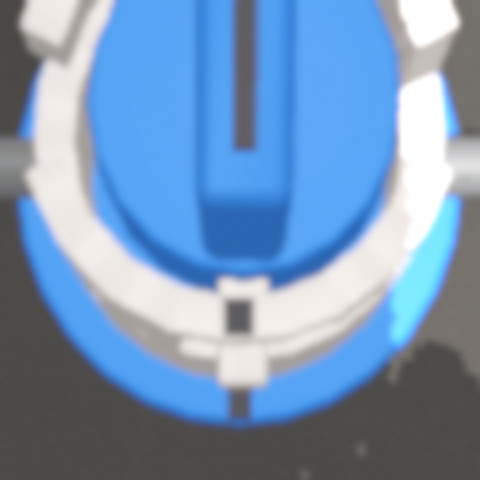

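The handle is aligned with the notch mark at (238,315), and the visible slot end is at crop (244,150). I'll triangulate that end and compare the white cap in the scene view.

```bash
python3 - <<'E'
from h import *
W=np.load('pics/Pw2.npy');S=P('scene')
for u in((212,108),(312,75)): print(tri(W,(255+244/4-.4,150/4-.4),S,(400+u[0]/4.6-.4,170+u[1]/4.6-.4)))
a,b=[plane(S,(400+u[0]/4.6-.4,170+u[1]/4.6-.4),131) for u in((212,108),(312,75))];d=b-a;print((a+b)/2,np.linalg.norm(d),np.degrees(np.arctan2(d[1],d[0])))
g=[cv2.cvtColor(np.load(f'pics/{n}.npy')[205:320,160:245],cv2.COLOR_RGB2GRAY).astype(np.float32) for n in('scene','s2')]
print('white shift',cv2.phaseCorrelate(*g))
E
```

```text
[543.55283239 179.14640971 131.36078214]
[553.76455415 189.81108428 151.81235543]
[536.95069389 197.7668109  131.        ] 38.580070805324624 108.68805792427214
white shift ((0.0649898179459143, -0.023229596233306893), 1.0255108144548204)
```

The handle top is at 131.4 mm (expected 131), the yaw is 108.7° and the cap is centred. The white cap is unmoved.

```bash
python3 -c "
from rig import ctrl, cam, job;print(job.sign_off())"
```

```text
the job is handed in; nothing more can be done
None
```

The blue cap is pushed down, turned a quarter turn clockwise and locked: its handle top measures 131.4 mm against the expected 131 mm, and it lines up with the notches. The white cap hasn't moved, and I handed the job in at about 12 s; `sign_off()` gave no verdict.

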